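# Roll up the shutter of the branding-stamp chest

## Robot

A 7-joint arm with a two-finger parallel gripper is mounted at the origin on the work surface. World frame = base frame: x ahead of the robot, y to its left, z up, the work surface at z = 0. Lengths are in mm, angles in rad, forces in N, time in s.
With the tool pointing down it reaches from about 400 to 875 mm from the base axis. Payload 4.4 kg.
Tool frame: the origin (TCP) lies midway between the tips of the shut fingers; the grasp point (between the pads) lies 19 mm behind it; z points along the fingers, x is the direction in which the jaws open and shut, and the axes are right-handed (so a half turn about z gives the same grasp; the last joint's range is limited). The gripper opens to 85 mm and grips with 20 to 120 N. Pads are 22 mm wide; open, the fingers measure 114 mm over their backs; the gripper's body (76 mm by 85 mm) begins 54 mm behind the grasp point. The pads swing forward as they close: fully open they stand 13 mm farther back than shut.
Start: joints at [1.13, 0.628, 0.038, 1.517, -0.027, 0.996, -0.02], TCP at [237.984, -604.881, 231.313] pointing down, gripper open.
Joint ranges: [-3.06, 3.06], [-0.37, 2.12], [-1.25, 1.32], [0.18, 2.47], [-1.1, 4.24], [0.23, 1.98], [-2.94, 2.94]. Speed limits (rad/s): [2.57, 2.57, 3.14, 3.14, 3.14, 3.14, 3.14].

## Interface

Orientations are given as [roll, pitch, yaw] about the fixed x, y, z axes, in that order (R = Rz(yaw) Ry(pitch) Rx(roll)).
In Python, from workcell import robot gives the robot as it stands.
- The arm moves only by the tool carry_out, never from a script. Its argument "moves" is a list of rows, each a list of 7 numbers: the shift along the tool's x, y, z scaled (see below), then the turn, a rotation vector about the tool's x, y, z scaled (see below), then the opening, from -1 (shut) to 1 (fully open). In form: [[dx, dy, dz, ax, ay, az, jaw], ...]. A call has 1 to 12 rows; each row shifts and turns the commanded pose from where the row before left it, along the tool's axes as they then stand; what a row does not reach is not made up. The controller multiplies each number of a shift by 300 mm and each number of a turn by 0.08 rad. A row lasts 1/12 s, in which the tool goes at most 41.7 mm and 7.16 degrees, less where a joint would pass 70% of its speed; a pose out of reach is approached as far as the arm can. A call with a number of a shift or a turn outside -1 to 1 is refused whole. A call with a gripper value outside its range is refused whole. The fingers move at their own pace and stop on an object; the grip force is fixed at half the most. Time passes only in rows, so rows that do not move let the fingers close. It gives the time, the measured TCP pose, the force and the opening at its end, in the units of the state.
- robot.observe(): the state, without advancing time (a new reading comes with each control period).
- robot.get_image(name): name is "scene" or "top"; returns (picture, depth): 480x640x3 uint8, blue, green, red; 480x640 float32, mm along the optical axis (not along the pixel's ray), 0 where there is no reading.
- robot.get_calibration(name): a dict with "fx", "fy", "cx", "cy" (pixels), "xyz" and "attitude" of the camera in the world. Camera axes: x right, y up, looking along -z (the intrinsics and any distortion apply to the point x, -y, -z); pixel columns grow to the right and rows downward; lengths in mm; the calibration is good to about 2 mm. A picture is of the moment at which its call begins. get_calibration takes no time and is no camera call.
- robot.job_done(): hands the job in, once; it reports no verdict.
The state is a dict: "clock": time; "joints": joint angles; "qd": joint speeds; "joint_efforts": joint torques, N m; "ee_pos": TCP position; "orientation": TCP orientation; "ft_force": force on the tool from outside, world axes, zero at the start; "torque": the same for the moment, N m; "opening": finger opening in mm.
Only numpy, scipy, OpenCV 4.12 (cv2) and the standard library are available. Lean on these libraries where they do the work, as an engineer would, in place of code of your own. Each camera call takes 0.05 s, during which the arm holds its last target. There are 200 camera calls.

## Task

The brass branding stamps are kept in the dark-wood roll-top chest with the red pull. Take the red pull, roll the slatted shutter up along its curved tracks until it is fully open and stays there by itself, then let go. Leave the light-wood chest with the blue pull shut.

Things in the scene. Friction and masses are not known exactly. Their poses are not given: they have to be found in the camera images.
- dark_chest: Dark-wood roll-top chest, fixed: half-round cheeks, 336 mm deep (x), 234 wide (y), 228 tall. Origin: centre of its underside on the bench, z up; front faces its own -x, towards the robot. Track axis: along y, 60 mm above the origin; slats 150 mm from it, cheek tops 168. Shut, the slats cover the front above a 60 mm sill; behind is a fixed hood. The light chest is alike, on either side of it.
- dark_pull (a point): Centre of the red pull: cylinder 26 mm thick, 40 long, along the chest's y at mid-width, 45 mm off the lowest slat on an 18 mm wide neck, its flat ends free to pinch. It moves on an arc of 195 mm radius about the track axis: shut, 195 mm ahead of the axis and 13 above it (73 above the bench); open, 48 ahead and 189 above (249 above the bench).
- dark_shutter (a joint): Shutter of the dark chest, angle about the track axis in rad: 0 shut (at the start), grows as the pull goes up and back, 1.257 fully open at the stop. About 0.5 kg; a few newtons at the pull raise it. Let go below about 0.5 it slides shut, near 0.8 it may stop where it is, beyond 1.1 it slides on to the stop and stays.
- light_shutter (a joint): Shutter of the light-wood chest with the blue pull, same build and meaning: 0 shut. To be left shut.

How it is judged (in metres and radians):
At the end, for the whole second after the job is handed in: The dark chest's shutter is fully open (joint above 1.1 of 1.257 rad), at rest and staying there by itself; the light chest's shutter is shut (below 0.1 rad) (value of joint dark_shutter above 1.1 rad and velocity of joint dark_shutter between -0.05 and 0.05 rad/s and value of joint light_shutter below 0.1 rad); the robot touches nothing.
It fails at once if the light chest's shutter is raised (value of joint light_shutter above 0.25 rad).
It also fails if it takes over 45 s, if anything falls off the work surface, if the arm or the gripper's body presses on something with over 40 N, if the wrist force passes 120 N, or if a joint passes its speed limit or range.

## Working session

There is one attempt and no reset: what is moved stays moved. The work goes in short steps, Python scripts to look and compute and a tool call to move; the robot and the scene stay as the last step left them, time stands still between calls to the robot, and variables do not carry over. Pictures are saved under pics/ and viewed, about 8 in all and at most 12, crops included, and the job is handed in when it is done.

Besides the shell and the picture viewer there is one more tool, called after "Request:" in YAML: its name, and indented under it one key for each argument. carry_out: Moves the arm, as the interface text tells. Its arguments: {"type":"object","properties":{"moves":{"type":"array","items":{"type":"array","items":{"type":"number","minimum":-1,"maximum":1}}}},"required":["moves"]}

```bash
mkdir -p pics
cat > h.py <<'E'
import numpy as np, cv2
from workcell import robot
from scipy.spatial.transform import Rotation as R
def pts(name):
    img,d=robot.get_image(name); c=robot.get_calibration(name)
    a=c["attitude"]
    v,u=np.indices(d.shape)
    P=np.stack([(u-c["cx"])/c["fx"]*d,-(v-c["cy"])/c["fy"]*d,-d],-1)
    M=R.from_euler('xyz',a).as_matrix() if np.size(a)==3 else None
    return img,d,P@M.T+np.array(c["xyz"])
E
python3 - <<'E'
from h import *
print(robot.observe())
for n in("scene","top"):
    print(robot.get_calibration(n))
    img,d,W=pts(n); cv2.imwrite(f"pics/{n}1.png",img)
    h=cv2.cvtColor(img,cv2.COLOR_BGR2HSV); H,S,V=cv2.split(h)
    for nm,m in(("red",((H<8)|(H>172))&(S>150)&(V>70)),("blue",(H>100)&(H<130)&(S>130)&(V>60))):
        k,l,st,ce=cv2.connectedComponentsWithStats(m.astype(np.uint8))
        for i in range(1,k):
            if st[i,4]>40:
                q=W[(l==i)&(d>0)]
                print(n,nm,st[i],np.median(q,0).round(),q.min(0).round(),q.max(0).round())
E
```

```text
{'clock': 0.0, 'joints': array([ 1.13020718,  0.6293393 ,  0.03848656,  1.5183949 , -0.02700956,
        0.99629725, -0.01998848]), 'qd': array([ 0.00063034,  0.00045652, -0.00038339,  0.00102697, -0.00034122,
       -0.0001434 , -0.00077013]), 'joint_efforts': array([-7.14262351e-04, -5.63408446e+01,  1.22562837e+00, -1.93448907e+01,
        1.08122971e-02,  1.04656059e-02,  1.13347821e-05]), 'ee_pos': array([ 237.72034235, -604.2839454 ,  230.38573378]), 'orientation': array([ 3.14154888e+00,  1.91905215e-03, -1.19603759e+00]), 'ft_force': array([0.55704179, 0.10157597, 0.45328122]), 'torque': array([0.02783828, 0.02014371, 0.07409059]), 'opening': 85.4540345711818}
{'fx': 497.5463559457898, 'fy': 497.5463559457898, 'cx': 312.24150352592557, 'cy': 244.45110460356713, 'xyz': array([295.16328683,  38.35120604, 930.08176005]), 'attitude': array([ 3.22637078e-01,  8.12027623e-04, -1.82759133e+00])}
scene red [430 242  25  20 327] [ 497. -253.   83.] [ 485. -301.    2.] [ 532. -236.   88.]
scene red [430 343  31  56 792] [ 300. -205.   23.] [ 259. -246.    0.] [ 345. -169.   29.]
scene blue [180 357  25  16 362] [416. 214.  83.] [402. 194.  75.] [432. 235.  90.]
{'fx': 580.0895589565491, 'fy': 580.0895589565491, 'cx': 328.9740510451689, 'cy': 232.42625872380785, 'xyz': array([ 509.6768787 ,  -36.59600551, 1212.00386041]), 'attitude': array([ 0.04214898,  0.0163299 , -1.55147783])}
top red [ 41   2  28  27 135] [965. 521. 148.] [959. 512.  66.] [978. 530. 156.]
top red [439 258  22  13 254] [ 500. -252.   84.] [ 488. -289.   -3.] [ 512. -233.   91.]
top red [401 340  38  42 583] [ 303. -204.   23.] [ 260. -244.   -2.] [ 344. -168.   32.]
top blue [197 294  21  15 230] [419. 216.  84.] [406. 198.  73.] [432. 237.  91.]
```

View pics/scene1.png

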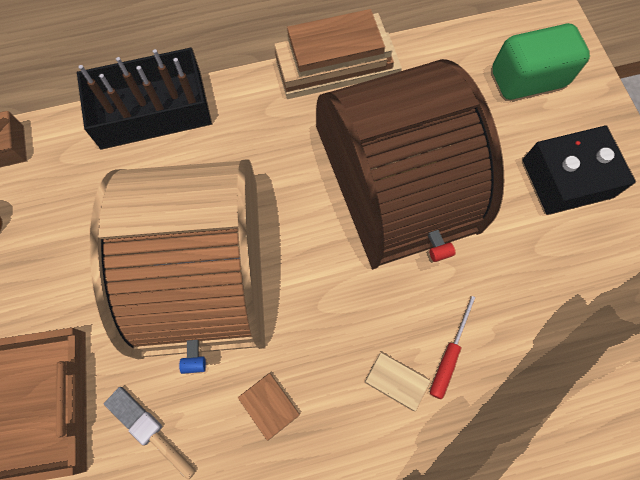

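View pics/top1.png

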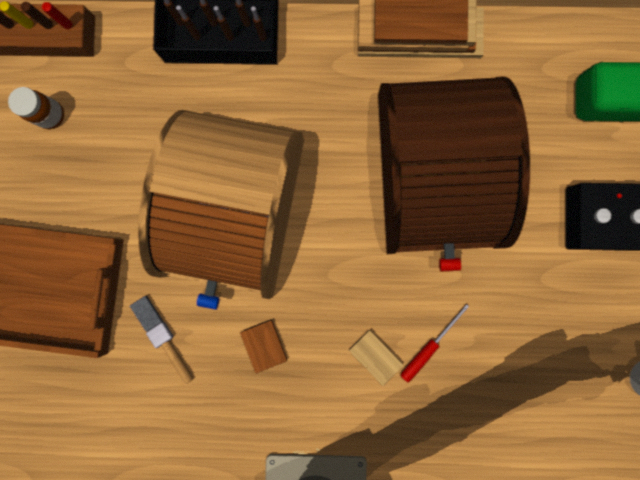

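The dark chest is on the right, with the red pull at about (450,264) in top and (441,252) in scene. The light chest is on the left and well clear. The other red blobs are the screwdriver handle and rack items. Next I'll measure the chest yaw and the pull centre.

```bash
cat >> h.py <<'E'
def ray(n,u,v,z):
    c=robot.get_calibration(n); M=R.from_euler('xyz',c["attitude"]).as_matrix()
    r=M@np.array([(u-c["cx"])/c["fx"],-(v-c["cy"])/c["fy"],-1.]); o=np.array(c["xyz"])
    return o+r*(z-o[2])/r[2]
E
python3 - <<'E'
from h import *
print([a for a in dir(robot) if a[0]!='_'])
for n,box in(("top",(360,60,545,255)),("scene",(310,50,510,275))):
    img,d,W=pts(n)
    h=cv2.cvtColor(img,cv2.COLOR_BGR2HSV)
    H,S,V=cv2.split(h)
    m=np.zeros(d.shape,bool); m[box[1]:box[3],box[0]:box[2]]=1
    q=W[m&(V<110)&(W[...,2]>30)&(W[...,2]<235)]
    c,s,a=cv2.minAreaRect(q[:,:2].astype(np.float32)); print(n,"rect",c,s,a)
    # crest ridge of highest points -> line along chest y
    t=q[q[:,2]>218]; print(len(t),t.mean(0)); 
    vx=cv2.fitLine(t[:,:2].astype(np.float32),cv2.DIST_HUBER,0,.01,.01).ravel(); print("ridge",np.degrees(np.arctan2(vx[1],vx[0])),vx)
    pm=m*0; r=((H<8)|(H>172))&(S>150)&(V>70); r[330:]=0; r[:235]=0; r[:,:400]=0
    k=cv2.minAreaRect(np.argwhere(r)[:,::-1].astype(np.float32)); print("pull",k)
    w=W[r&(W[...,2]>70)]; print("pull med",np.median(w,0),ray(n,*k[0],78), cv2.minAreaRect(w[:,:2].astype(np.float32)))
E
```

```text
['MotionError', 'get_calibration', 'get_image', 'job_done', 'observe']
top rect (687.535400390625, -240.10601806640625) (337.67364501953125, 235.8971710205078) 3.9461312294006348
5669 [ 709.80901868 -238.83502378  224.59918686]
ridge -86.38384 [ 6.3071869e-02 -9.9800897e-01  7.1061334e+02 -2.3822617e+02]
pull ((450.0, 264.0), (12.0, 20.0), 90.0)
pull med [ 500.0230856  -251.99442869   84.05116206] [ 500.05096418 -253.82318115   78.        ] ((499.0348815917969, -154.50473022460938), (23.670495986938477, 235.58985900878906), 0.5801302790641785)
scene rect (724.6285400390625, -331.66241455078125) (461.5465393066406, 416.64453125) 4.051950931549072
5094 [ 706.22739745 -239.12034622  224.11693693]
ridge -85.86522 [ 7.2102822e-02 -9.9739718e-01  7.0610730e+02 -2.3935117e+02]
pull ((442.0000305175781, 251.5000457763672), (13.597792625427246, 24.349536895751953), 71.56504821777344)
pull med [ 496.96441388 -254.07538267   82.96201308] [ 498.6698834  -255.43112832   78.        ] ((410.3514709472656, -112.51200866699219), (37.23567199707031, 377.79034423828125), 31.733734130859375)
```

```bash
cat >> h.py <<'E'
YAW=np.radians(3.95); PULL=np.array([497,-254,73.]); F=np.array([np.cos(YAW),np.sin(YAW),0]); UP=np.array([0,0,1.])
AX=PULL+195*F-13*UP
def frame(phi):  # phi: tool z below horizontal
    z=np.cos(phi)*F-np.sin(phi)*UP; x=np.array([np.sin(YAW),-np.cos(YAW),0]); return np.stack([x,np.cross(z,x),z],1)
def arc(th): a=th+np.arctan2(13,195); r=np.hypot(195,13); return AX+r*(-np.cos(a)*F+np.sin(a)*UP)
def todo(P,M):
    o=robot.observe(); C=R.from_euler('xyz',o["orientation"]).as_matrix()
    print("t",o["clock"],"pos",o["ee_pos"].round(1),"F",o["ft_force"].round(1),"open",round(o["opening"],1),"q",o["joints"].round(2))
    print("turn units (do first)",(R.from_matrix(C.T@M).as_rotvec()/.08).round(2),"| shift units in now-axes",(C.T@(P-o["ee_pos"])/300).round(3),"in target axes",(M.T@(P-o["ee_pos"])/300).round(3))
E
python3 -c "
from h import *
M=frame(np.pi/4); todo(PULL-76*M[:,2],M)"
```

```text
t 0.2 pos [ 237.8 -604.5  230.7] F [0.3 0.1 0.5] open 85.2 q [ 1.13  0.63  0.04  1.52 -0.03  1.   -0.02]
turn units (do first) [9.74 1.52 3.62] | shift units in now-axes [-0.825 -1.061  0.348] in target axes [-1.106 -0.295  0.785]
```

Request:
carry_out:
  moves:
    - [0,0,0,0.97,0.15,0.36,1]
    - [0,0,0,0.97,0.15,0.36,1]
    - [0,0,0,0.97,0.15,0.36,1]
    - [0,0,0,0.97,0.15,0.36,1]
    - [0,0,0,0.97,0.15,0.36,1]
    - [0,0,0,0.97,0.15,0.36,1]
    - [0,0,0,0.97,0.15,0.36,1]
    - [0,0,0,0.97,0.15,0.36,1]
    - [0,0,0,0.97,0.15,0.36,1]
    - [0,0,0,0.97,0.15,0.36,1]
    - [0,0,0,0,0,0,1]

```text
clock: 1.12
ee_pos: [232.7, -605.1, 227.6]
orientation: [-2.36, 0.005, -1.508]
ft_force: [-1.5, -0.2, -0.7]
opening: 85.7
```

```bash
python3 -c "
from h import *
M=frame(np.pi/4); todo(PULL-76*M[:,2],M)"
```

```text
t 1.1167 pos [ 232.7 -605.1  227.6] F [-1.5 -0.2 -0.7] open 85.7 q [ 1.77  0.74 -0.37  1.69 -0.72  0.88  0.48]
turn units (do first) [ 0.05 -0.01 -0.1 ] | shift units in now-axes [-1.11  -0.308  0.787] in target axes [-1.107 -0.314  0.79 ]
```

Request:
carry_out:
  moves:
    - [-0.1,-0.028,0.072,0,0,0,1]
    - [-0.1,-0.028,0.072,0,0,0,1]
    - [-0.1,-0.028,0.072,0,0,0,1]
    - [-0.1,-0.028,0.072,0,0,0,1]
    - [-0.1,-0.028,0.072,0,0,0,1]
    - [-0.1,-0.028,0.072,0,0,0,1]
    - [-0.1,-0.028,0.072,0,0,0,1]
    - [-0.1,-0.028,0.072,0,0,0,1]
    - [-0.1,-0.028,0.072,0,0,0,1]
    - [-0.1,-0.028,0.072,0,0,0,1]
    - [-0.1,-0.028,0.072,0,0,0,1]
    - [0,0,0,0,0,0,1]

```text
clock: 2.12
ee_pos: [424.7, -312.0, 192.2]
orientation: [-2.401, 0.087, -1.403]
ft_force: [0.8, 0.9, 0.0]
opening: 85.2
```

```bash
python3 -c "
from h import *
M=frame(np.pi/4); todo(PULL-76*M[:,2],M)
for n in('scene','top'):
    img,d,W=pts(n); 
    b=img[160:400,330:570] if n=='scene' else img[190:390,360:600]
    cv2.imwrite('pics/a_%s.png'%n,cv2.resize(b,None,fx=2,fy=2))
a,b=[cv2.imread('pics/a_%s.png'%n) for n in('scene','top')]
h=min(len(a),len(b)); cv2.imwrite('pics/a.png',cv2.resize(np.hstack([a[:h],b[:h]]),None,fx=.83,fy=.83))"
```

```text
t 2.1167 pos [ 424.7 -312.   192.2] F [0.8 0.9 0. ] open 85.2 q [ 1.57  0.68 -0.82  2.23 -1.1   0.24  0.57]
turn units (do first) [0.62 1.64 0.14] | shift units in now-axes [-0.148  0.089  0.233] in target axes [-0.176  0.102  0.207]
```

View pics/a.png

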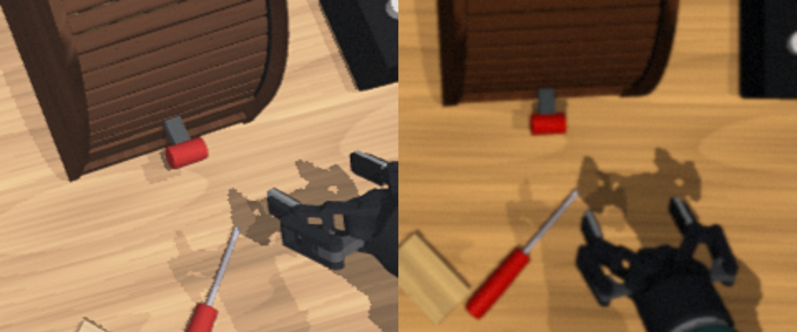

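The arm hit its limits: q5 is at -1.1 and q6 at 0.24. The 45° tilt is too flat this close in, so I'll take a steeper tool at about 65°. That still clears the cheeks by about 20 mm.

```bash
python3 -c "
from h import *
for p in (65,75,90):
    M=frame(np.radians(p)); todo(PULL-96*M[:,2],M)"
```

```text
t 2.2167 pos [ 422.  -316.4  190.3] F [-0.1 -0.8 -0.2] open 85.5 q [ 1.58  0.69 -0.82  2.23 -1.1   0.23  0.58]
turn units (do first) [-3.71  1.52  0.35] | shift units in now-axes [-0.169 -0.03   0.183] in target axes [-0.19  -0.074  0.146]
t 2.2167 pos [ 422.  -316.4  190.3] F [-0.1 -0.8 -0.2] open 85.5 q [ 1.58  0.69 -0.82  2.23 -1.1   0.23  0.58]
turn units (do first) [-5.89  1.49  0.49] | shift units in now-axes [-0.166 -0.081  0.204] in target axes [-0.19  -0.154  0.126]
t 2.2167 pos [ 422.  -316.4  190.3] F [-0.1 -0.8 -0.2] open 85.5 q [ 1.58  0.69 -0.82  2.23 -1.1   0.23  0.58]
turn units (do first) [-9.16  1.44  0.69] | shift units in now-axes [-0.159 -0.15   0.251] in target axes [-0.19  -0.264  0.071]
```

Request:
carry_out:
  moves:
    - [0,0,0,-0.8,0.25,0.07,1]
    - [0,0,0,-0.8,0.25,0.07,1]
    - [0,0,0,-0.8,0.25,0.07,1]
    - [0,0,0,-0.8,0.25,0.07,1]
    - [0,0,0,-0.8,0.25,0.07,1]
    - [0,0,0,-0.8,0.25,0.07,1]
    - [0,0,0,0,0,0,1]

```text
clock: 2.8
ee_pos: [425.5, -314.4, 191.4]
orientation: [-2.792, -0.002, -1.494]
ft_force: [0.6, 1.1, 0.2]
opening: 85.1
```

```bash
python3 -c "
from h import *
for p in (65,70):
    M=frame(np.radians(p)); todo(PULL-76*M[:,2],M)"
```

```text
t 2.8 pos [ 425.5 -314.4  191.4] F [0.6 1.1 0.2] open 85.1 q [ 0.78  0.44 -0.04  2.13 -0.64  0.4  -0.18]
turn units (do first) [1.09 0.02 0.09] | shift units in now-axes [-0.184 -0.081  0.205] in target axes [-0.185 -0.061  0.211]
t 2.8 pos [ 425.5 -314.4  191.4] F [0.6 1.1 0.2] open 85.1 q [ 0.78  0.44 -0.04  2.13 -0.64  0.4  -0.18]
turn units (do first) [-0.    0.01  0.09] | shift units in now-axes [-0.184 -0.103  0.204] in target axes [-0.185 -0.101  0.204]
```

Request:
carry_out:
  moves:
    - [-0.045,-0.025,0.05,0,0,0.02,1]
    - [-0.045,-0.025,0.05,0,0,0.02,1]
    - [-0.045,-0.025,0.05,0,0,0.02,1]
    - [-0.05,-0.028,0.052,0,0,0.02,1]
    - [0,0,0,0,0,0,1]
    - [0,0,0,0,0,0,1]

```text
clock: 3.3
ee_pos: [466.0, -258.5, 142.6]
orientation: [-2.793, 0.007, -1.511]
ft_force: [-0.6, -0.8, -0.0]
opening: 85.2
```

```bash
python3 -c "
from h import *
M=frame(np.radians(70)); todo(PULL-76*M[:,2],M);todo(PULL+24*M[:,2],M)
for n in('scene','top'):
    img,d,W=pts(n); 
    b=img[160:360,350:550] if n=='scene' else img[190:390,360:560]
    cv2.imwrite('pics/b_%s.png'%n,cv2.resize(b,None,fx=2,fy=2))
a,b=[cv2.imread('pics/b_%s.png'%n) for n in('scene','top')]
cv2.imwrite('pics/b.png',np.hstack([a,b]))"
```

```text
t 3.3 pos [ 466.  -258.5  142.6] F [-0.6 -0.8 -0. ] open 85.2 q [ 0.64  0.53 -0.07  2.19 -0.88  0.23 -0.08]
turn units (do first) [ 0.01  0.05 -0.14] | shift units in now-axes [-0.008 -0.019  0.   ] in target axes [-0.008 -0.019  0.   ]
t 3.3 pos [ 466.  -258.5  142.6] F [-0.6 -0.8 -0. ] open 85.2 q [ 0.64  0.53 -0.07  2.19 -0.88  0.23 -0.08]
turn units (do first) [ 0.01  0.05 -0.14] | shift units in now-axes [-0.007 -0.019  0.334] in target axes [-0.008 -0.019  0.334]
```

View pics/b.png

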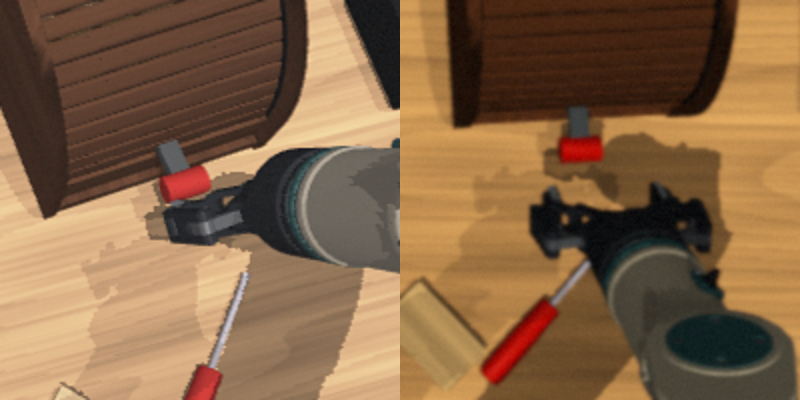

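The gripper stands short of the pull, with open fingers at about (550,190) and (660,190) in the right half and the pull at (580,150). I'll check lateral alignment by casting the fingertip midpoint to its height.

```bash
python3 -c "
from h import *
for z in (142,155,170): print(z,ray('top',463,284,z).round(1))
M=frame(np.radians(74)); todo(PULL-76*M[:,2],M);todo(PULL+24*M[:,2],M)"
```

```text
142 [ 464.5 -265.7  142. ]
155 [ 465.  -262.9  155. ]
170 [ 465.6 -259.7  170. ]
t 3.4 pos [ 465.8 -260.5  143.5] F [ 0.5 -0.4  0.2] open 85.3 q [ 0.64  0.52 -0.07  2.19 -0.88  0.23 -0.08]
turn units (do first) [-0.87  0.01 -0.16] | shift units in now-axes [-0.015 -0.036  0.004] in target axes [-0.014 -0.036  0.002]
t 3.4 pos [ 465.8 -260.5  143.5] F [ 0.5 -0.4  0.2] open 85.3 q [ 0.64  0.52 -0.07  2.19 -0.88  0.23 -0.08]
turn units (do first) [-0.87  0.01 -0.16] | shift units in now-axes [-0.014 -0.013  0.337] in target axes [-0.014 -0.036  0.335]
```

Request:
carry_out:
  moves:
    - [-0.014,-0.018,0,-0.87,0,-0.16,1]
    - [0,-0.018,0.02,0,0,0,1]
    - [0,0,0.04,0,0,0,1]
    - [0,0,0.05,0,0,0,1]
    - [0,0,0.05,0,0,0,1]
    - [0,0,0,0,0,0,1]

```text
clock: 3.9
ee_pos: [489.9, -252.6, 98.0]
orientation: [-2.846, 0.007, -1.501]
ft_force: [-0.9, -0.5, 1.0]
opening: 85.4
```

```bash
python3 -c "
from h import *
M=frame(np.radians(74)); todo(PULL+24*M[:,2],M)"
```

```text
t 3.9 pos [ 489.9 -252.6   98. ] F [-0.9 -0.5  1. ] open 85.4 q [ 0.5   0.63  0.04  2.14 -0.99  0.23 -0.01]
turn units (do first) [-0.2   0.08 -0.01] | shift units in now-axes [0.007 0.003 0.167] in target axes [0.006 0.001 0.167]
```

Request:
carry_out:
  moves:
    - [0,0,0.03,-0.6,0,0,1]
    - [0.005,0,0.04,0,0,0,1]
    - [0,0,0.04,0,0,0,1]
    - [0,0,0.03,0,0,0,1]
    - [0,0,0,0,0,0,1]

```text
clock: 4.32
ee_pos: [500.6, -253.5, 58.5]
orientation: [-2.894, 0.006, -1.501]
ft_force: [0.3, -0.5, -0.3]
opening: 85.5
```

```bash
python3 -c "
from h import *
M=frame(np.radians(77)); todo(PULL+24*M[:,2],M)
for n in('scene','top'):
    img,d,W=pts(n); 
    b=img[160:360,350:550] if n=='scene' else img[190:390,360:560]
    cv2.imwrite('pics/c_%s.png'%n,cv2.resize(b,None,fx=2,fy=2))
a,b=[cv2.imread('pics/c_%s.png'%n) for n in('scene','top')]
cv2.imwrite('pics/c.png',np.hstack([a,b]))"
```

```text
t 4.3167 pos [ 500.6 -253.5   58.5] F [ 0.3 -0.5 -0.3] open 85.5 q [ 0.43  0.72  0.11  2.1  -1.06  0.24  0.03]
turn units (do first) [-0.26  0.07 -0.01] | shift units in now-axes [0.001 0.002 0.03 ] in target axes [0.001 0.001 0.03 ]
```

View pics/c.png

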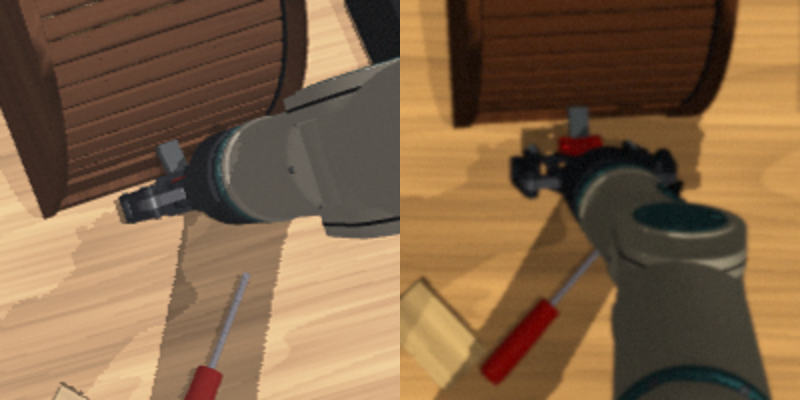

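The fingers straddle the pull, which is at about (580,145) with the fingers on either side. I'll go the last few mm and close.

Request:
carry_out:
  moves:
    - [0,0,0.03,-0.25,0,0,1]
    - [0,0,0,0,0,0,1]
    - [0,0,0,0,0,0,-1]
    - [0,0,0,0,0,0,-1]
    - [0,0,0,0,0,0,-1]
    - [0,0,0,0,0,0,-1]
    - [0,0,0,0,0,0,-1]
    - [0,0,0,0,0,0,-1]
    - [0,0,0,0,0,0,-1]
    - [0,0,0,0,0,0,-1]

```text
clock: 5.25
ee_pos: [503.0, -255.5, 51.6]
orientation: [-2.913, 0.001, -1.503]
ft_force: [-1.8, -1.8, 5.2]
opening: 39.2
```

```bash
cat >> h.py <<'E'
def plan(P0,phi0,phi1,ths):
    """TCP positions along arc, relative to grasp at P0; prints per-step world delta and tool-frame units"""
    pass
E
python3 -c "
from h import *
M=frame(np.radians(77)); todo(PULL+24*M[:,2],M)"
```

```text
t 5.25 pos [ 503.  -255.5   51.6] F [-1.8 -1.8  5.2] open 39.2 q [ 0.4   0.74  0.15  2.08 -1.04  0.26 -0.  ]
turn units (do first) [-0.03  0.01 -0.01] | shift units in now-axes [-0.007  0.003  0.006] in target axes [-0.007  0.003  0.006]
```

```bash
cat > p.py <<'E'
from h import *
import sys
PH=lambda t: np.radians(77+20*t/1.257)
def T(t):
    M=frame(PH(t)); return arc(t)+24*M[:,2]-2*M[:,0]*-1, M
o=robot.observe(); C=R.from_euler('xyz',o["orientation"]).as_matrix(); p=o["ee_pos"]
g=p-24*C[:,2]-AX; u=g@F; e=np.arctan2(g[2],-u)-np.arctan2(13,195)
print("t",o["clock"],"theta est",e.round(3),"radius",np.hypot(u,g[2]).round(1),"F",o["ft_force"].round(1),"open",round(o["opening"],1),"q",o["joints"].round(2))
for t in map(float,sys.argv[1:]):
    P,M=T(t); print(t,(C.T@(P-p)/300).round(3),(R.from_matrix(C.T@M).as_rotvec()/.08).round(2)); p,C=P,M
E
python3 p.py .05 .1 .15 .2 .25 .3 .35 .4
```

```text
t 5.25 theta est 0.01 radius 195.1 F [-1.8 -1.8  5.2] open 39.2 q [ 0.4   0.74  0.15  2.08 -1.04  0.26 -0.  ]
0.05 [ 0.    -0.006 -0.025] [-0.2   0.01 -0.01]
0.1 [ 0.    -0.01  -0.031] [-0.17  0.    0.  ]
0.15 [-0.    -0.011 -0.03 ] [-0.17  0.    0.  ]
0.2 [-0.    -0.012 -0.03 ] [-0.17 -0.   -0.  ]
0.25 [-0.    -0.013 -0.029] [-0.17  0.   -0.  ]
0.3 [-0.    -0.014 -0.029] [-0.17  0.    0.  ]
0.35 [ 0.    -0.015 -0.028] [-0.17 -0.    0.  ]
0.4 [-0.    -0.016 -0.027] [-0.17 -0.   -0.  ]
```

Request:
carry_out:
  moves:
    - [0,-0.006,-0.025,-0.18,0,0,-1]
    - [0,-0.01,-0.031,-0.17,0,0,-1]
    - [0,-0.011,-0.03,-0.17,0,0,-1]
    - [0,-0.012,-0.03,-0.17,0,0,-1]
    - [0,-0.013,-0.029,-0.17,0,0,-1]
    - [0,0,0,0,0,0,-1]

```text
clock: 5.75
ee_pos: [510.1, -255.1, 97.3]
orientation: [-2.982, 0.0, -1.502]
ft_force: [0.6, -4.6, -3.7]
opening: 39.4
```

```bash
python3 p.py .3 .35 .4 .45 .5 .55 .6
```

```text
t 5.75 theta est 0.251 radius 195.6 F [ 0.6 -4.6 -3.7] open 39.4 q [ 0.18  0.7   0.44  2.   -0.84  0.5  -0.25]
0.3 [ 0.    -0.015 -0.028] [-0.19  0.    0.  ]
0.35 [ 0.    -0.015 -0.028] [-0.17 -0.    0.  ]
0.4 [-0.    -0.016 -0.027] [-0.17 -0.   -0.  ]
0.45 [ 0.    -0.017 -0.027] [-0.17  0.    0.  ]
0.5 [ 0.    -0.018 -0.026] [-0.17 -0.    0.  ]
0.55 [-0.    -0.019 -0.025] [-0.17 -0.   -0.  ]
0.6 [ 0.    -0.02  -0.025] [-0.17 -0.   -0.  ]
```

Tracking well, with low forces.

Request:
carry_out:
  moves:
    - [0,-0.015,-0.028,-0.18,0,0,-1]
    - [0,-0.015,-0.028,-0.17,0,0,-1]
    - [0,-0.016,-0.027,-0.17,0,0,-1]
    - [0,-0.017,-0.027,-0.17,0,0,-1]
    - [0,-0.018,-0.026,-0.17,0,0,-1]
    - [0,-0.019,-0.025,-0.17,0,0,-1]
    - [0,-0.02,-0.025,-0.17,0,0,-1]
    - [0,0,0,0,0,0,-1]

```text
clock: 6.42
ee_pos: [538.2, -253.0, 156.0]
orientation: [-3.08, 0.002, -1.5]
ft_force: [-1.6, -4.4, -1.9]
opening: 38.9
```

```bash
python3 p.py .65 .7 .75 .8 .85 .9 .95 1.0
```

```text
t 6.4167 theta est 0.591 radius 196.2 F [-1.6 -4.4 -1.9] open 38.9 q [ 0.02  0.71  0.64  1.81 -0.64  0.78 -0.5 ]
0.65 [ 0.    -0.027 -0.026] [-0.18  0.02  0.03]
0.7 [-0.    -0.022 -0.023] [-0.17  0.   -0.  ]
0.75 [ 0.    -0.023 -0.022] [-0.17  0.    0.  ]
0.8 [-0.    -0.024 -0.021] [-0.17 -0.    0.  ]
0.85 [-0.    -0.024 -0.02 ] [-0.17 -0.   -0.  ]
0.9 [ 0.    -0.025 -0.019] [-0.17 -0.   -0.  ]
0.95 [ 0.    -0.026 -0.018] [-0.17  0.    0.  ]
1.0 [-0.    -0.026 -0.017] [-0.17  0.   -0.  ]
```

Request:
carry_out:
  moves:
    - [0,-0.026,-0.025,-0.18,0,0.02,-1]
    - [0,-0.022,-0.023,-0.17,0,0,-1]
    - [0,-0.023,-0.022,-0.17,0,0,-1]
    - [0,-0.024,-0.021,-0.17,0,0,-1]
    - [0,-0.024,-0.02,-0.17,0,0,-1]
    - [0,-0.025,-0.019,-0.17,0,0,-1]
    - [0,-0.026,-0.018,-0.17,0,0,-1]
    - [0,-0.026,-0.017,-0.17,0,0,-1]
    - [0,0,0,0,0,0,-1]

```text
clock: 7.17
ee_pos: [594.4, -249.0, 206.8]
orientation: [3.09, 0.004, -1.502]
ft_force: [-6.0, -1.2, 7.9]
opening: 39.2
```

```bash
python3 p.py 1.05 1.1 1.15 1.2 1.24
```

```text
t 7.1667 theta est 0.991 radius 196.0 F [-6.  -1.2  7.9] open 39.2 q [-0.05  0.78  0.73  1.52 -0.52  1.1  -0.7 ]
1.05 [ 0.001 -0.033 -0.018] [-0.16  0.06  0.  ]
1.1 [ 0.    -0.028 -0.015] [-0.17  0.   -0.  ]
1.15 [-0.    -0.028 -0.014] [-0.17  0.    0.  ]
1.2 [ 0.    -0.029 -0.013] [-0.17 -0.    0.  ]
1.24 [-0.    -0.023 -0.01 ] [-0.14  0.   -0.  ]
```

Request:
carry_out:
  moves:
    - [0,-0.033,-0.018,-0.16,0.05,0,-1]
    - [0,-0.028,-0.015,-0.17,0,0,-1]
    - [0,-0.028,-0.014,-0.17,0,0,-1]
    - [0,-0.029,-0.013,-0.17,0,0,-1]
    - [0,-0.02,-0.009,-0.14,0,0,-1]
    - [0,0,0,0,0,0,-1]
    - [0,0,0,0,0,0,-1]

```text
clock: 7.75
ee_pos: [637.8, -246.0, 224.9]
orientation: [3.029, 0.001, -1.502]
ft_force: [-3.1, -1.2, 8.8]
opening: 39.4
```

```bash
python3 p.py 1.25
```

```text
t 7.75 theta est 1.239 radius 195.6 F [-3.1 -1.2  8.8] open 39.4 q [-0.04  0.85  0.74  1.31 -0.49  1.27 -0.8 ]
1.25 [ 0.001 -0.006 -0.002] [-0.09  0.01 -0.  ]
```

Request:
carry_out:
  moves:
    - [0,0,0,0,0,0,1]
    - [0,0,0,0,0,0,1]
    - [0,0,0,0,0,0,1]
    - [0,0,0,0,0,0,1]
    - [0,0,0,0,0,0,1]
    - [0,0,0,0,0,0,1]
    - [0,0,-0.04,0,0,0,1]
    - [0,0,-0.08,0,0,0,1]
    - [0,0,-0.1,0,0,0,1]
    - [0,0,-0.1,0,0,0,1]
    - [0,0,-0.05,0,0,0,1]
    - [0,0,0,0,0,0,1]

```text
clock: 8.75
ee_pos: [653.2, -245.2, 339.7]
orientation: [3.037, -0.004, -1.501]
ft_force: [-0.4, -1.1, -0.1]
opening: 85.6
```

Request:
carry_out:
  moves:
    - [0,0.1,0,0,0,0,1]
    - [0,0.1,0,0,0,0,1]
    - [0,0.1,0,0,0,0,1]
    - [0,0.1,0,0,0,0,1]
    - [0,0.1,0,0,0,0,1]
    - [0,0,0,0,0,0,1]
    - [0,0,0,0,0,0,1]

```text
clock: 9.33
ee_pos: [501.4, -254.3, 351.7]
orientation: [3.031, 0.001, -1.505]
ft_force: [0.4, 0.2, 0.1]
opening: 85.4
```

Run:
```python
from h import *
o=robot.observe(); print(o["clock"],o["ft_force"],o["ee_pos"],o["qd"].round(3))
print("expect open pull",arc(1.257))
for n in("scene","top"):
    img,d,W=pts(n); cv2.imwrite(f"pics/d_{n}.png",img)
    H,S,V=cv2.split(cv2.cvtColor(img,cv2.COLOR_BGR2HSV))
    m=((H<8)|(H>172))&(S>150)&(V>70)&(W[...,2]>150)&(d>0); q=W[m]; print(n,m.sum(),np.median(q,0) if len(q) else 0)
    m=(H>100)&(H<130)&(S>130)&(V>60)&(W[...,1]>150); print("blue",np.median(W[m],0))
```

```text
9.3333 [0.39335624 0.22772529 0.13160866] [ 501.44088865 -254.33202454  351.70557308] [-0.007  0.042 -0.04  -0.055 -0.022 -0.005 -0.002]
expect open pull [ 643.82458535 -243.86177215  249.49061191]
scene 0 0
blue [nan nan nan]
top 465 [ 646.54217512 -239.32838926  258.79451612]
blue [419.32917033 216.45823779  84.70430707]
  return _methods._mean(a, axis=axis, dtype=dtype,
  ret = um.true_divide(
```

View pics/d_scene.png

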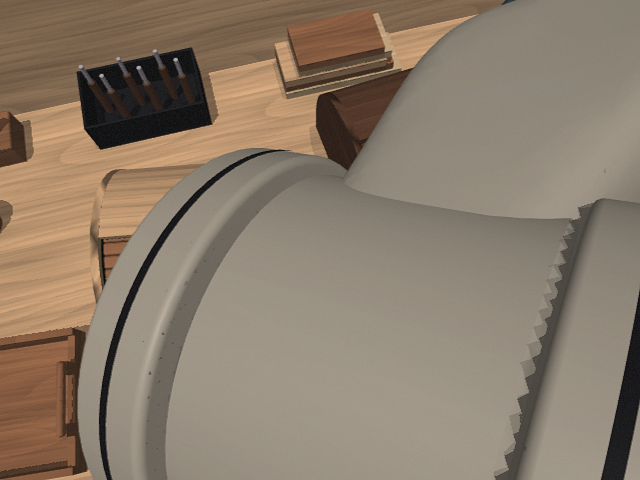

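The arm blocks the scene camera. The top view puts the pull at (646.5, -239), with its top at z 259, which is the open stop. Blue is unchanged. I'll let the arm settle and check once more that the shutter stays.

Request:
carry_out:
  moves:
    - [0,0,0,0,0,0,1]
    - [0,0,0,0,0,0,1]
    - [0,0,0,0,0,0,1]
    - [0,0,0,0,0,0,1]
    - [0,0,0,0,0,0,1]
    - [0,0,0,0,0,0,1]
    - [0,0,0,0,0,0,1]
    - [0,0,0,0,0,0,1]
    - [0,0,0,0,0,0,1]
    - [0,0,0,0,0,0,1]

```text
clock: 10.27
ee_pos: [502.8, -254.1, 350.8]
orientation: [3.03, 0.0, -1.502]
ft_force: [-0.4, -0.3, 0.6]
opening: 85.3
```

Run:
```python
from h import *
img,d,W=pts("top"); cv2.imwrite("pics/e.png",img)
H,S,V=cv2.split(cv2.cvtColor(img,cv2.COLOR_BGR2HSV))
m=((H<8)|(H>172))&(S>150)&(V>70)&(W[...,2]>150)&(W[...,1]<0); p=np.median(W[m],0)
m=(H>100)&(H<130)&(S>130)&(V>60)&(W[...,1]>150); b=np.median(W[m],0)
o=robot.observe(); print(p,b,o["ft_force"],abs(o["qd"]).max())
if abs(p-[646.5,-239.3,258.8]).max()<3 and b[2]<90 and np.linalg.norm(o["ft_force"])<4: print("done",robot.job_done())
```

```text
[ 644.6926558  -241.83342945  259.12135515] [419.11278575 216.66746238  84.05426181] [0.11792611 0.30399702 1.09649178] 0.0015264170623522134
the job is handed in; nothing more can be done
done None
```

View pics/e.png

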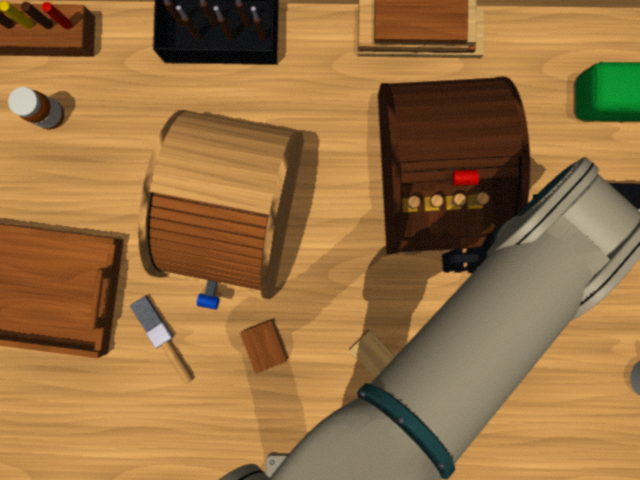

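The dark chest's shutter is fully open and stays there by itself, and the light chest is still shut. I gripped the red pull by its flat ends and took it up its arc to about 1.24 rad. Then I let go, backed the arm clear and handed the job in at about 10 s.

**Last checks:**
- **Red pull:** the top camera puts it at about (645, -242) mm with its top at z 259. The fully open position predicted (644, -244) with its centre at z 249. Two readings about 1 s apart after release agreed within 3 mm.
- **Chest contents:** the brass stamps are visible at around (450, 202) in the last top picture.
- **Light chest:** the blue pull has not moved, at (419, 217) mm with its top at z 84.
- **Arm:** at rest, with wrist force of about 1 N.

**What went wrong or could not be checked:**
- **First approach:** a 45° tool tilt ran into the ranges of joints 5 and 6, so I changed to a steeper tilt of about 77°. Joint 6 read 0.23, its lower limit, to two decimals. I saw no error reported.
- **Scene camera:** the arm blocked its view at the end, so the final check rests on the top camera alone.

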